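# Cock and fire the puck impact rig

## Robot

A 6-joint arm with a two-finger parallel gripper is mounted at the origin on the work surface. World frame = base frame: x ahead of the robot, y to its left, z up, the work surface at z = 0. Lengths are in m, angles in degrees, forces in N, time in s.
With the tool pointing down it reaches from about 0.275 to 0.825 m from the base axis. Payload 4.9 kg.
Tool frame: the origin (TCP) lies on the front face of the gripper's body, between the roots of the fingers; the fingertips stand 73 mm ahead of it and the grasp point (between the pads) lies 54 mm ahead of it; z points along the fingers, y is the line along which they close (so a half turn about z gives the same grasp; the last joint's range is limited). The gripper opens to 85 mm and grips with 20 to 120 N. Pads are 22 mm wide; open, the fingers measure 114 mm over their backs; the gripper's body (76 mm by 85 mm) begins 54 mm behind the grasp point. The pads swing forward as they close: fully open they stand 13 mm farther back than shut.
Start: joints at [68.285, 18.69, -11.035, 60.275, 0, 82.311], TCP at [0.133, 0.534, 0.304] pointing down, gripper open.
Joint ranges: [-152.03, 152.03], [-55.5, 102.48], [-74.3, 77.21], [-110.64, 120.58], [-84.22, 78.4], [-180, 180]. Speed limits (degrees/s): [147.25, 147.25, 180, 180, 180, 180].

## Interface

Orientations are given as a 3x3 rotation matrix whose columns are the frame's x, y, z axes.
In Python, from station import manip gives the robot as it stands.
- The arm moves only by the shell command python3 -m pendant 'ROWS' [FORCE]. ROWS is JSON, a list of rows, each a list of 5 numbers: the shift along the tool's x, y, z in m, then the turn about the tool's z in degrees, then the gripper's target within -1 to 1 (shut at 1, half-way at 0, fully open at -1). A call has 1 to 8 rows; each row shifts and turns the commanded pose from where the row before left it, along the tool's axes as they then stand; what a row does not reach is not made up. A row lasts 1/12 s, in which the tool goes at most 41.7 mm and 7.16 degrees, less where a joint would pass 70% of its speed; a pose out of reach is approached as far as the arm can. A call is refused whole if a number of a shift passes 0.0417 or a number of a turn 7.16, either way. A call with a gripper value outside its range is refused whole. The fingers move at their own pace and stop on an object; FORCE is the grip in N (left out, the last holds). Time passes only in rows, so rows that do not move let the fingers close. It gives the time, the measured TCP pose, the force, the opening and the grip force at its end, in the units of the state.
- manip.observe(): the state, without advancing time (a new reading comes with each control period).
- manip.capture(name): name is "scene" or "top"; returns the picture (420x560x3 uint8, blue, green, red); there is no depth.
- manip.camera_model(name): a dict with "mtx" (3x3 intrinsics, pixels), "xyz" and "orientation" of the camera in the world. Camera axes: x right, y down, z forward; pixel columns grow to the right and rows downward; lengths in m; the calibration is good to about 2 mm. A picture is of the moment at which its call begins. camera_model takes no time and is no camera call.
- manip.finish_job(): hands the job in; it is judged then, once.
Trained networks look in the newest picture that a camera, given by its name, has taken for a name from the list of things; names that differ only in an ending like _2 or _b are one class to them, and where a whole thing is asked for, a point or a joint stands for the part that bears it (a point fixed in the world has none). Each returns a list of dicts, best first, with "p" (0 to 1); they miss things now and then, are a little off and sometimes report something else, mostly with a low value. They report only what shows in the picture. A call takes as long as a camera call. They do not tell look-alikes from the thing itself.
- manip.trace(camera, query): "region" (420x560 bool, what is visible of it).
- manip.pinpoint(camera, query): "location" ([x, y, z] in m, in the coordinates of the camera as it stood for that picture, good to about 4 mm: a listed point, or the origin of a listed thing).
The state is a dict: "t": time; "q": joint angles; "joint_velocities": joint speeds; "joint_torque": joint torques, N m; "position": TCP position; "ee_rot": TCP orientation; "force": force on the tool from outside, world axes, zero at the start; "wrist_torque": the same for the moment, N m; "width": finger opening in m; "gripper_force": force on a finger pad.
Only numpy, scipy, OpenCV 4.12 (cv2) and the standard library are available. Lean on these libraries where they do the work, as an engineer would, in place of code of your own. Each camera call takes 0.05 s, during which the arm holds its last target. There are 200 camera calls.

## Task

Make one shot with the spring impact rig: draw the striker back by its orange handle until the sear catches and let go of it, then press the red trigger button so that the striker knocks the white puck standing in the lane into the green receiving bay. Move the puck only with the striker, never with the robot, leave the other things on the table undisturbed, and come clear of the rig at the end.

Things in the scene. Friction and masses are not known exactly. Their poses are not given: they have to be found in the camera images.
- rig: Fixed impact rig: black plate, x -125 to 125, y -250 to 220, 20 mm thick; origin on the table, +y = firing direction. On the line x = 0: rear bracket (y -232 to -216, 64 mm high), blue striker carriage, then an open lane between two walls (62 mm apart inside, y 0 to 210, tops at 42 mm) ending at a rubber buffer (y = 200). A steel puck and a screwdriver lie loose at x about 85 mm.
- striker (a joint): Carriage travel (m): 0 at rest, positive when drawn back along the rig's -y. A 290 N/m spring pulls it to 0; over the sear it drags a few N more. The sear snaps in at 0.060, hard stop 0.074. Drawn to 0.064-0.072 and let go it settles at 0.060 and stays; let go earlier it flies forward. Fired, it swings up to 0.03 past 0 and returns to 0.
- handle (a point): Middle of the orange upright handle on the blue carriage (66 x 70 mm, top 66 mm above the table): a vertical post 24 mm in diameter, from 66 to 115 mm above the table (this point 90.5 mm), free all round. At striker 0 it is at the rig's x = 0, y = -70 mm. The hammer's face is 80 mm ahead (+y) of it.
- trigger (a joint): Downward travel (m) of the red button and its sear, one piece: 0 up, 0.012 fully down. Sprung up (3 N at first, 5 N fully down; with the cocked striker bearing on it, 9 to 14 N in all). Pressed 0.007 or more it frees the cocked striker; it comes up by itself. It also dips while the striker is drawn over it.
- button (a point): Centre of the top of the red trigger button, 36 mm in diameter, pressed straight down; 55 mm above the table when up, at the rig's x = -85, y = -110 mm. It stands 19 mm out of a yellow housing 52 mm square (top 36 mm above the table).
- puck_center (a point): Centre of the white plastic puck: upright cylinder, 56 mm in diameter, 50 mm tall, 0.09 to 0.16 kg, loose in the lane on the plate (centre 45 mm above the table), at the rig's x = 0, y = 46 to 56 mm at the start, 8 to 18 mm ahead of the hammer.
- bay (a point): Centre of the green receiving bay on the lane's floor, 20 mm above the table: the last 100 mm of the lane (rig's y 100 to 200), this point at x = 0, y = 150 mm. Against the buffer the puck's centre is at y = 172 mm.
Not all that is in view belongs to the job. Leave any purple look-alike of the part that bears puck_center alone.

How it is judged:
By the outcome, as a careful person would: the job done as asked, in the order asked, and still so for the second after the job is handed in, with the robot touching nothing.
It also fails if it takes over 40 s, if anything falls off the work surface, if the arm or the gripper's body presses on something with over 40 N, if the wrist force passes 120 N, or if a joint passes its speed limit or range.

## Working session

There is one attempt and no reset: what is moved stays moved. The work goes in short steps, Python scripts to look and compute and a shell command to move; the robot and the scene stay as the last step left them, time stands still between calls to the robot, and variables do not carry over. Pictures are saved under pics/ and viewed, at most 10 in all, crops included, and the job is handed in when it is done.

```bash
mkdir -p pics; cat > h.py <<'E'
import numpy as np, cv2
from station import manip
def cam(c):
    m=manip.camera_model(c); return np.array(m["mtx"]),np.array(m["xyz"]),np.array(m["orientation"])
def w(c,l):
    K,x,R=cam(c); return x+R@np.array(l)
def px(c,P):
    K,x,R=cam(c); v=K@(R.T@(np.array(P)-x)); return v[:2]/v[2]
def ray(c,u,v,z):
    K,x,R=cam(c); d=R@np.linalg.solve(K,[u,v,1.]); return x+d*(z-x[2])/d[2]
E
python3 - <<'E'
from h import *
np.set_printoptions(precision=4,suppress=True)
a=manip.capture("scene");b=manip.capture("top")
cv2.imwrite("pics/s0.png",a);cv2.imwrite("pics/t0.png",b)
for c in("scene","top"):
    for q in("rig","handle","button","puck_center","bay"):
        for d in manip.pinpoint(c,q)[:3]: 
            p=w(c,d["location"]);print(c,q,round(d["p"],2),p,px(c,p))
s=manip.observe();print(s["t"],s["position"],s["ee_rot"],s["width"],s["force"])
E
```

```text
scene handle 0.83 [ 0.6053 -0.0647  0.0932] [201.8501 266.8417]
scene button 0.64 [ 0.5262 -0.1023  0.0535] [154.7974 258.9505]
scene puck_center 0.85 [0.8103 0.0924 0.0263] [378.6759 316.136 ]
scene puck_center 0.73 [ 0.4053 -0.0256  0.0246] [158.4012 195.4317]
scene puck_center 0.61 [0.6137 0.0519 0.043 ] [269.2241 240.4464]
scene bay 0.74 [0.6145 0.1503 0.0194] [312.5987 214.5176]
top rig 0.72 [ 0.6101 -0.0671  0.0921] [372.3012 206.0472]
top rig 0.62 [0.612  0.0021 0.0003] [325.6773 211.1381]
top rig 0.33 [ 0.5268 -0.1047  0.0542] [389.5349 254.285 ]
top handle 0.7 [ 0.61   -0.0655  0.0912] [371.2539 206.1695]
top handle 0.23 [0.612  0.1488 0.0188] [250.3913 210.5623]
top button 0.57 [ 0.5266 -0.1001  0.0555] [387.2021 254.4269]
top puck_center 0.97 [0.6069 0.0546 0.0432] [300.3574 211.4588]
top puck_center 0.9 [ 0.4034 -0.0266  0.0264] [345.4189 322.1525]
top puck_center 0.65 [0.8086 0.0992 0.0262] [275.5904 109.9824]
top bay 0.8 [0.6107 0.15   0.0196] [249.7243 211.189 ]
top bay 0.61 [ 0.5238 -0.1035  0.0545] [388.9796 255.9916]
0.6 [0.1333 0.5336 0.3039] [[-0.9702  0.2424  0.    ]
 [ 0.2424  0.9702 -0.    ]
 [-0.     -0.     -1.    ]] 0.08541555555215105 [-0.2152 -0.0228  0.0532]
```

View pics/t0.png

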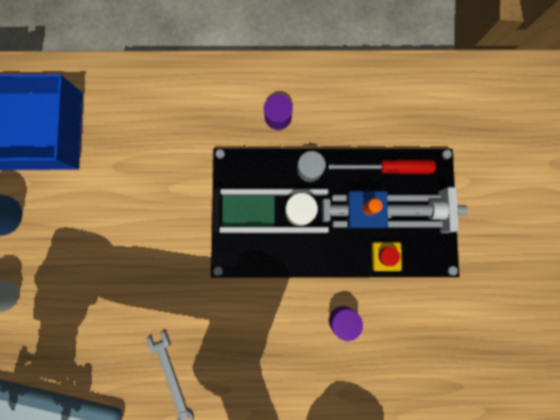

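View pics/s0.png

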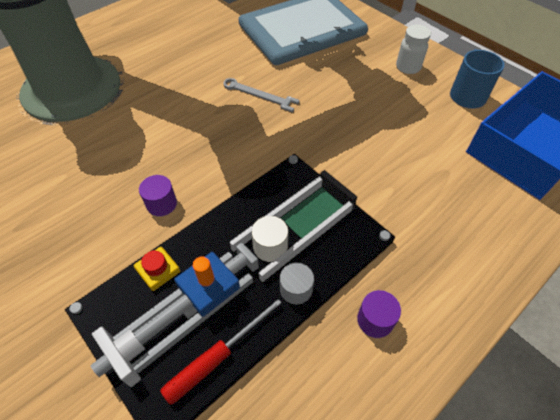

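The top view shows the rig almost aligned with the world: handle at (371,206), button at (389,255), white puck at (300,209) and bay at (250,211). The purple pucks at (278,110) and (346,323) are decoys. The scene view agrees. Next I'll refine the rig pose from the plate and these points.

```bash
python3 - <<'E'
from h import *
np.set_printoptions(precision=4,suppress=True)
b=cv2.imread("pics/t0.png")
for n,(u,v) in dict(c1=(214,149),c2=(453,149),c3=(459,277),c4=(211,277)).items(): print(n,ray("top",u,v,.02))
hsv=cv2.cvtColor(b,cv2.COLOR_BGR2HSV)
# wall lines + green bay edge
g=cv2.inRange(hsv,(40,60,30),(90,255,255)); print("green",[ray("top",x,y,.02) for x,y in cv2.boxPoints(cv2.minAreaRect(cv2.findNonZero(g)))])
m=cv2.inRange(hsv,(0,180,120),(4,255,255));m[:,:370]=0;m[:235]=0;mm=cv2.moments(m,True);print("btn",ray("top",mm['m10']/mm['m00'],mm['m01']/mm['m00'],.053))
m=cv2.inRange(hsv,(6,180,150),(16,255,255));m[:190]=0;m[225:]=0;m[:,:350]=0;m[:,400:]=0;mm=cv2.moments(m,True);print("hnd",mm['m00'],ray("top",mm['m10']/mm['m00'],mm['m01']/mm['m00'],.105))
# rigid fit of network points
P=np.array([[0,-.07],[0,-.07],[-.085,-.11],[-.085,-.11],[0,.15],[0,.15]]);Q=np.array([[.6053,-.0647],[.61,-.0655],[.5262,-.1023],[.5266,-.1001],[.6145,.1503],[.6107,.15]])
p=P-P.mean(0);q=Q-Q.mean(0);a=np.arctan2((p[:,0]*q[:,1]-p[:,1]*q[:,0]).sum(),(p*q).sum());R=np.array([[np.cos(a),-np.sin(a)],[np.sin(a),np.cos(a)]])
o=Q.mean(0)-R@P.mean(0);print("yaw",np.degrees(a),o,"handle",R@[0,-.07]+o,"btn",R@[-.085,-.11]+o,"cocked",R@[0,-.136]+o)
E
```

```text
c1 [0.7329 0.2195 0.02  ]
c2 [ 0.7303 -0.247   0.02  ]
c3 [ 0.4832 -0.2441  0.02  ]
c4 [0.487  0.2224 0.02  ]
green [array([0.5846, 0.2046, 0.02  ]), array([0.6404, 0.2051, 0.02  ]), array([0.6397, 0.1015, 0.02  ]), array([0.5839, 0.1018, 0.02  ])]
btn [ 0.5239 -0.1044  0.053 ]
hnd 152.0 [ 0.6087 -0.0668  0.105 ]
yaw -1.0342694121592684 [0.6107 0.0041] handle [ 0.6095 -0.0659] btn [ 0.5238 -0.1043] cocked [ 0.6083 -0.1319]
```

```bash
python3 -m pendant '[[0,0,0,-6.4,-1],[0,0,0,-6.4,-1],[-0.023,-0.03,0,0,-1],[-0.023,-0.03,0,0,-1],[-0.023,-0.03,0,0,-1],[-0.023,-0.03,0,0,-1],[-0.023,-0.03,0,0,-1],[-0.023,-0.03,0,0,-1]]' 60
python3 -m pendant '[[-0.023,-0.03,0,0,-1],[-0.023,-0.03,0,0,-1],[-0.023,-0.03,0,0,-1],[-0.023,-0.03,0,0,-1],[-0.023,-0.03,0,0,-1],[-0.023,-0.03,0,0,-1],[-0.023,-0.03,0,0,-1],[-0.023,-0.03,0,0,-1]]'
```

```text
t: 1.27
position: [0.268, 0.3493, 0.3041]
ee_rot: [[-1.0, 0.021, 0.001], [0.021, 1.0, 0.0], [-0.001, 0.0, -1.0]]
force: [0.1, -0.0, 0.9]
width: 0.0852
gripper_force: 0.0
t: 1.93
position: [0.4471, 0.1051, 0.3042]
ee_rot: [[-1.0, 0.022, 0.001], [0.022, 1.0, 0.0], [-0.001, 0.0, -1.0]]
force: [0.9, 1.5, 0.6]
width: 0.0853
gripper_force: 0.0
```

```bash
python3 -m pendant '[[-0.027,-0.027,0,0,-1],[-0.027,-0.027,0,0,-1],[-0.027,-0.027,0,0,-1],[-0.027,-0.027,0,0,-1],[-0.027,-0.027,0.03,0,-1],[-0.027,-0.027,0.03,0,-1],[0,0,0,0,-1],[0,0,0,0,-1]]'
python3 - <<'E'
from h import *
np.set_printoptions(precision=4,suppress=True)
for c in("scene","top"):
    a=manip.capture(c)
    cv2.imwrite(f"pics/{c}1.png",a)
    for d in manip.pinpoint(c,"handle")[:2]: print(c,d["p"],w(c,d["location"]))
s=manip.observe();print(s["t"],s["position"],s["q"])
E
```

```text
t: 2.6
position: [0.5967, -0.0518, 0.2497]
ee_rot: [[-1.0, 0.024, -0.005], [0.024, 1.0, 0.001], [0.005, 0.001, -1.0]]
force: [-0.6, 0.8, 1.0]
width: 0.0855
gripper_force: 0.0
scene 0.58 [ 0.6107 -0.0627  0.0893]
top 0.56 [ 0.6076 -0.0662  0.0917]
2.8 [ 0.5971 -0.0498  0.254 ] [-11.8277  25.8207  -7.8258  56.2487   0.0115 -10.6776]
```

```bash
python3 -m pendant '[[-0.0115,-0.016,0,0,-1],[0,0,0,0,-1],[0,0,0.02,0,-1],[0,0,0.02,0,-1],[0,0,0.02,0,-1],[0,0,0.02,0,-1],[0,0,0,0,-1],[0,0,0,0,-1]]'
```

```text
t: 3.47
position: [0.6076, -0.066, 0.1728]
ee_rot: [[-1.0, 0.02, -0.001], [0.02, 1.0, 0.0], [0.001, 0.0, -1.0]]
force: [0.4, 0.2, -0.5]
width: 0.085
gripper_force: 0.0
```

Next I'll lower to about z 0.148, close, and check.

```bash
python3 -m pendant '[[-0.001,0,0.012,0,-1],[0,0,0.0115,0,-1],[0,0,0,0,-1],[0,0,0,0,1],[0,0,0,0,1],[0,0,0,0,1],[0,0,0,0,1],[0,0,0,0,1]]' 40
python3 - <<'E'
from h import *
cv2.imwrite("pics/s2.png",manip.capture("scene"))
E
```

```text
t: 4.13
position: [0.6096, -0.0671, 0.1493]
ee_rot: [[-1.0, 0.021, 0.001], [0.021, 1.0, -0.0], [-0.001, -0.0, -1.0]]
force: [-0.2, -1.2, 0.9]
width: 0.0254
gripper_force: 1.4
```

View pics/s2.png

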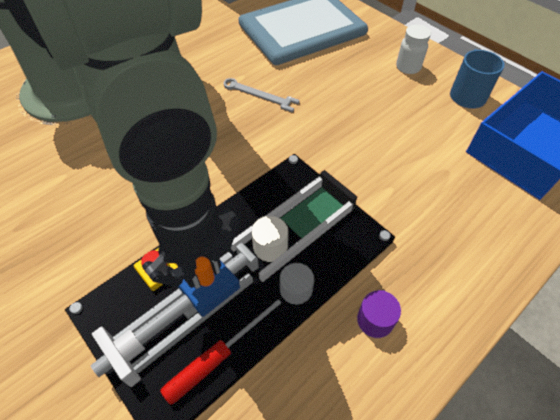

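The picture shows the gripper over the handle at (204,268), but its fingers appear spread at (160,265) and (228,220). I'll check the projection and the grip.

```bash
python3 -m pendant '[[0,0,0,0,1],[0,0,0,0,1]]' 60; python3 - <<'E'
from h import *
s=manip.observe();p=np.array(s["position"]);R=np.array(s["ee_rot"])
for k in (0,.054,.073): print(k,px("scene",p+R[:,2]*k),px("scene",p+R[:,2]*k+R[:,1]*.04),px("scene",p+R[:,2]*k-R[:,1]*.04))
a=manip.capture("scene");cv2.imwrite("pics/s3.png",cv2.resize(a[160:360,90:330],None,fx=3,fy=3,interpolation=cv2.INTER_CUBIC))
E
```

```text
t: 4.35
position: [0.6096, -0.0671, 0.1494]
ee_rot: [[-1.0, 0.021, 0.001], [0.021, 1.0, -0.0], [-0.001, -0.0, -1.0]]
force: [-1.8, 0.6, 3.4]
width: 0.023
gripper_force: 58.5
0 [195.63726561 250.35062145] [220.83776912 232.86229435] [169.01553421 268.82523432]
0.054 [202.0514256  269.31182216] [225.2286082  252.64891064] [177.66887791 286.84131406]
0.073 [204.08279722 275.31685554] [226.62290999 258.93210939] [180.40170291 292.53099829]
```

View pics/s3.png

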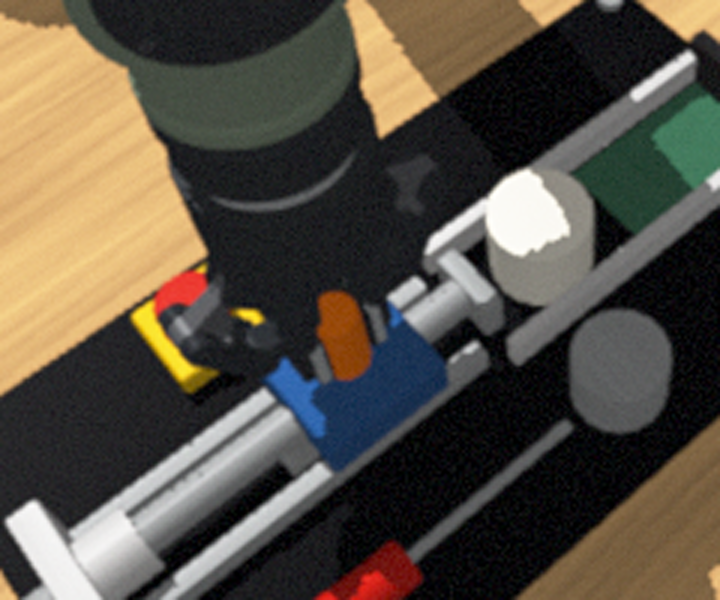

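The pads are gripping the handle on both sides. I'll draw it back 68 mm.

```bash
python3 -m pendant '[[0,-0.01,0,0,1],[0,-0.01,0,0,1],[0,-0.01,0,0,1],[0,-0.01,0,0,1],[0,-0.01,0,0,1],[0,-0.01,0,0,1],[0,-0.006,0,0,1],[0,0,0,0,1]]'
python3 -m pendant '[[0,0,0,0,1],[0,0,0,0,1]]'
```

```text
t: 5.07
position: [0.609, -0.1301, 0.1494]
ee_rot: [[-1.0, 0.019, 0.003], [0.019, 1.0, 0.01], [-0.003, 0.01, -1.0]]
force: [2.8, 17.8, 7.0]
width: 0.0226
gripper_force: 59.8
t: 5.23
position: [0.609, -0.1291, 0.1494]
ee_rot: [[-1.0, 0.018, 0.003], [0.018, 1.0, 0.01], [-0.003, 0.011, -1.0]]
force: [3.0, 18.6, 6.7]
width: 0.0225
gripper_force: 59.8
```

```bash
python3 -m pendant '[[0,-0.003,0,0,1],[0,-0.0032,0,0,1],[0,0,0,0,1],[0,0,0,0,1]]'
python3 - <<'E'
from h import *
for c in("scene","top"):
    a=manip.capture(c)
    for d in manip.pinpoint(c,"handle")[:2]: print(c,d["p"],w(c,d["location"]))
s=manip.observe();print(s["t"],s["position"],s["force"])
E
```

```text
t: 5.57
position: [0.6089, -0.1348, 0.1494]
ee_rot: [[-1.0, 0.018, 0.003], [0.018, 1.0, 0.011], [-0.003, 0.011, -1.0]]
force: [3.6, 19.2, 7.3]
width: 0.0225
gripper_force: 60.0
scene 0.64 [ 0.60731151 -0.1360729   0.09001958]
top 0.7 [ 0.60787213 -0.13536626  0.08965593]
5.7667 [ 0.60891688 -0.1346344   0.14942423] [ 3.2592713  19.62501749  7.27906524]
```

Travel is about 67 mm, and the force agrees with the spring (290 N/m × 0.067 m ≈ 19.4 N). Now I'll release.

```bash
python3 -m pendant '[[0,0,0,0,0.3],[0,0,0,0,0],[0,0,0,0,-1],[0,0,0,0,-1],[0,0,0,0,-1],[0,0,0,0,-1],[0,0,0,0,-1],[0,0,0,0,-1]]'
python3 -m pendant '[[0,0,-0.03,0,-1],[0,0,-0.03,0,-1],[0,0,-0.03,0,-1],[0,0,-0.01,0,-1],[0,0,0,0,-1]]'
python3 - <<'E'
from h import *
for c in("scene","top"):
    a=manip.capture(c);cv2.imwrite(f"pics/{c}4.png",a)
    for q in ("handle","button","puck_center"):
      for d in manip.pinpoint(c,q)[:3]: print(c,q,d["p"],w(c,d["location"]))
s=manip.observe();print(s["t"],s["position"],s["force"],s["width"],s["ee_rot"])
E
```

```text
t: 6.43
position: [0.6078, -0.1398, 0.149]
ee_rot: [[-1.0, 0.022, 0.0], [0.022, 1.0, -0.0], [-0.0, -0.0, -1.0]]
force: [-0.2, 0.2, -0.4]
width: 0.0853
gripper_force: 0.0
t: 6.85
position: [0.6095, -0.14, 0.2525]
ee_rot: [[-1.0, 0.022, 0.006], [0.022, 1.0, -0.002], [-0.006, -0.002, -1.0]]
force: [0.7, 0.2, -0.2]
width: 0.0849
gripper_force: 0.0
scene handle 0.77 [ 0.60653359 -0.12631763  0.08970391]
scene button 0.68 [ 0.52753663 -0.10314436  0.05490478]
scene puck_center 0.81 [ 0.40216198 -0.02384117  0.02425691]
scene puck_center 0.78 [0.61361717 0.05359154 0.04881074]
scene puck_center 0.68 [0.80691042 0.09320795 0.02474007]
top handle 0.56 [ 0.61086627 -0.12325378  0.09421476]
top button 0.78 [ 0.52754468 -0.10252487  0.05322786]
top puck_center 0.77 [0.60940915 0.05458039 0.04343625]
top puck_center 0.77 [ 0.40462197 -0.02556907  0.02786426]
top puck_center 0.68 [0.80358095 0.09815537 0.0257303 ]
7.25 [ 0.60729301 -0.13901183  0.24749355] [0.15505694 0.37328193 0.27859335] 0.08502272012026241 [[-9.99769025e-01  2.13762648e-02 -2.22510512e-03]
 [ 2.13745090e-02  9.99771211e-01  8.09935513e-04]
 [ 2.24190944e-03  7.62187909e-04 -9.99997196e-01]]
```

View pics/scene4.png

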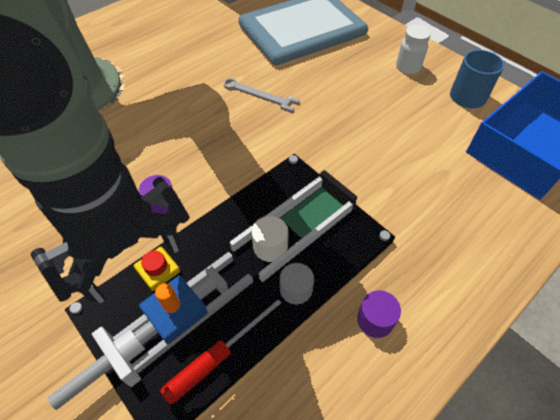

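The striker is cocked: the handle settled at 60 mm of travel (image 167,298) and the puck at (270,238) hasn't moved. Next I'll move over the button at (153,262) with the fingers shut.

```bash
python3 -m pendant '[[0.0275,0.0113,0,0,1],[0.0275,0.0113,0,0,1],[0.0275,0.0113,0,0,1],[0,0,0.02,0,1],[0,0,0.02,0,1],[0,0,0.02,0,1],[0,0,0.02,0,1],[0,0,0,0,1]]'
python3 -m pendant '[[0,0,0,0,1],[0,0,0,0,1]]'
```

```text
t: 7.92
position: [0.5235, -0.1027, 0.1651]
ee_rot: [[-1.0, 0.021, -0.006], [0.021, 1.0, 0.002], [0.007, 0.002, -1.0]]
force: [-1.4, 0.3, 0.0]
width: 0.0001
gripper_force: 0.0
t: 8.08
position: [0.5265, -0.1037, 0.1695]
ee_rot: [[-1.0, 0.021, 0.0], [0.021, 1.0, -0.0], [-0.0, -0.0, -1.0]]
force: [-0.2, -0.6, -0.1]
width: -0.0001
gripper_force: 0.0
```

```bash
python3 -m pendant '[[0.001,0,0.012,0,1],[0,0,0.012,0,1],[0,0,0.012,0,1],[0,0,0,0,1],[0,0,0,0,1]]'
```

```text
t: 8.5
position: [0.5254, -0.1037, 0.1337]
ee_rot: [[-1.0, 0.021, 0.001], [0.021, 1.0, -0.0], [-0.001, -0.0, -1.0]]
force: [0.2, 0.2, -0.5]
width: -0.0001
gripper_force: 0.0
```

```bash
python3 -m pendant '[[0,0,0.008,0,1],[0,0,0.004,0,1],[0,0,0.003,0,1],[0,0,0,0,1]]'
python3 - <<'E'
from h import *
for c in("top",):
    a=manip.capture(c);cv2.imwrite(f"pics/{c}5.png",a)
    for q in ("handle","puck_center"):
      for d in manip.pinpoint(c,q)[:3]: print(c,q,d["p"],w(c,d["location"]))
E
```

```text
t: 8.83
position: [0.5267, -0.1041, 0.119]
ee_rot: [[-1.0, 0.021, 0.004], [0.021, 1.0, -0.001], [-0.004, -0.001, -1.0]]
force: [0.9, -0.9, 2.9]
width: 0.0001
gripper_force: 1.8
top handle 0.94 [ 0.60931122 -0.0442659   0.09045211]
top puck_center 0.93 [0.60952243 0.09679394 0.04500241]
top puck_center 0.91 [0.80582285 0.09652163 0.02357976]
top puck_center 0.9 [ 0.40292298 -0.0253567   0.02777315]
```

It fired. I'll raise the arm clear, letting the button come up, and then look.

```bash
python3 -m pendant '[[0,0,-0.03,0,1],[0,0,-0.03,0,1],[0,0,-0.03,0,1],[0,0,-0.03,0,1],[0.04,0,0,0,1],[0.04,0,0,0,1],[0.03,0,0,0,1],[0,0,0,0,1]]'
python3 - <<'E'
from h import *
for c in("scene","top"):
    a=manip.capture(c);cv2.imwrite(f"pics/{c}6.png",a)
    for q in ("handle","puck_center"):
      for d in manip.pinpoint(c,q)[:3]: print(c,q,d["p"],w(c,d["location"]))
s=manip.observe();print(s["t"],s["position"],s["force"])
E
```

```text
t: 9.65
position: [0.4083, -0.0992, 0.2367]
ee_rot: [[-1.0, 0.023, -0.008], [0.023, 1.0, 0.003], [0.008, 0.003, -1.0]]
force: [-0.0, 0.2, -0.3]
width: -0.0002
gripper_force: 0.0
scene handle 0.97 [ 0.60793088 -0.0678982   0.09147804]
scene puck_center 0.79 [0.80410179 0.09398963 0.02942948]
scene puck_center 0.66 [ 0.4019299  -0.02241673  0.02491045]
scene puck_center 0.64 [0.6160382  0.14594083 0.04427561]
top handle 0.63 [ 0.60974847 -0.06776337  0.09140488]
top handle 0.31 [0.61016287 0.00355613 0.00209309]
top puck_center 0.98 [0.61137023 0.14758331 0.04507965]
top puck_center 0.68 [ 0.4023098  -0.02755249  0.02772324]
top puck_center 0.62 [0.80767664 0.096632   0.02680486]
9.95 [ 0.4162259  -0.10142547  0.23794662] [ 0.03766224 -1.2987854   0.2298075 ]
```

View pics/scene6.png

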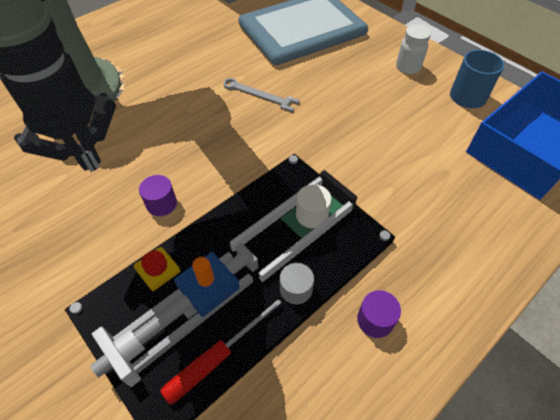

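The puck stands upright in the bay at (313,207), at the rig's y of about 143 mm. The striker is back at rest (handle 204,270), nothing else has moved, and the arm is clear of the rig.

```bash
python3 -m pendant '[[0,0,0,0,1],[0,0,0,0,1],[0,0,0,0,1]]'; python3 - <<'E'
from station import manip
print(manip.finish_job())
E
```

```text
t: 10.2
position: [0.4155, -0.1012, 0.2377]
ee_rot: [[-1.0, 0.021, -0.0], [0.021, 1.0, 0.0], [0.0, 0.0, -1.0]]
force: [-0.0, 0.3, -0.3]
width: 0.0
gripper_force: 0.0
the job is handed in; nothing more can be done
None
```

I cocked and released the striker, then fired it with the button; the puck came to rest upright in the green bay, nothing else appears to have moved, and the job was handed in at about 10 s with the arm clear of the rig (no verdict was shown).

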